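Set up the wood lathe for roughing: rest in close, spin the work by hand, low speed

ROBOT

A 6-joint arm with a two-finger parallel gripper is mounted at the origin on the work surface; the furniture and walls round the work are solid. World frame = base frame: x ahead of the robot, y to its left, z up, the work surface at z = 0. Lengths are in m, angles in rad, forces in N, time in s.
With the tool pointing down it reaches from about 0.275 to 0.875 m from the base axis. Payload 12.5 kg.
Tool frame: the origin (TCP) lies at the very end of the fingers, on their centre line; the grasp point (between the pads) lies 19 mm behind it; z points along the fingers, y is the line along which they close (so a half turn about z gives the same grasp; the last joint's range is limited). The gripper opens to 85 mm and grips with 20 to 120 N. Pads are 22 mm wide; open, the fingers measure 114 mm over their backs; the gripper's body (76 mm by 85 mm) begins 54 mm behind the grasp point. The pads swing forward as they close: fully open they stand 13 mm farther back than shut.
Start: joints at [1.149, 0.351, 1.652, -0, 1.139, -0.085], TCP at [0.182, 0.519, 0.231] pointing down, gripper open.
Joint ranges: [-2.75, 2.75], [-0.79, 2.1], [0.01, 2.65], [-1.57, 4.71], [0.07, 3.14], [-2.87, 2.87]. Speed limits (rad/s): [2.22, 2.22, 2.79, 3.14, 3.14, 3.14].

INTERFACE

Orientations are given as a 3x3 rotation matrix whose columns are the frame's x, y, z axes.
In Python, from bench import manip gives the robot as it stands. Calls block until the motion is done:
- manip.move_ptp(position, orientation): joint-space move of the TCP to a pose.
- manip.move_l(position, attitude=None, max_speed=0.15): straight line of the TCP; attitude=None keeps the orientation; max_speed is the mean speed in m/s.
- manip.move_j(angles): joint-space move.
- manip.set_gripper(opening, effort=None): opening from 0.0 (shut) to 1.0 (fully open); effort is the grip in N (None keeps the last); returns when the fingers have stopped.
- manip.dwell(seconds).
- manip.inverse_kinematics(position, orientation): joint angles nearest the present ones, or None.
- manip.grab_frame(name): name is "scene" or "side" or "wrist"; returns (picture, depth): 420x560x3 uint8, red, green, blue; 420x560 float32, m along the optical axis (not along the pixel's ray), 0 where there is no reading.
- manip.get_calibration(name): a dict with "camera_matrix" (3x3 intrinsics, pixels), "R" (3x3) and "t" (3): a world point X has camera coordinates R X + t. Camera axes: x right, y down, z forward; pixel columns grow to the right and rows downward; lengths in m; the calibration is good to about 2 mm. A picture is of the moment at which its call begins: read the wrist's pose just before it. get_calibration takes no time and is no camera call; for the wrist camera it gives the pose at the moment of the call.
A pose or a line that the arm cannot do raises manip.Unreachable and nothing moves.
- manip.sign_off(): hands the job in; it is judged then, once.
Trained networks look in the newest picture that a camera, given by its name, has taken for a name from the list of things; names that differ only in an ending like _2 or _b are one class to them, and where a whole thing is asked for, a point or a joint stands for the part that bears it (a point fixed in the world has none). Each returns a list of dicts, best first, with "confidence" (0 to 1); they miss things now and then, are a little off and sometimes report something else, mostly with a low value. They report only what shows in the picture. A call takes as long as a camera call.
- manip.look_for(camera, name): "at" ([x, y, z] in m, in world coordinates, good to about 4 mm: the middle of the surface that is visible of it).
Readings, each from a call of its own:
- manip.current_time(): time.
- manip.current_qpos(): joint angles.
- manip.current_joint_vel(): joint speeds.
- manip.current_joint_torque(): joint torques, N m.
- manip.current_ee_pos(): TCP position.
- manip.current_tcp_rot(): TCP orientation.
- manip.current_force(): force on the tool from outside, world axes, zero at the start.
- manip.current_ft_torque(): the same for the moment, N m.
- manip.current_grip_width(): opening from 0.0 (shut) to 1.0 (fully open).
- manip.current_grip_force(): force on a finger pad.
Only numpy, scipy, OpenCV 4.12 (cv2) and the standard library are available. Lean on these libraries where they do the work, as an engineer would, in place of code of your own. Each camera call takes 0.05 s, during which the arm holds its last target. There are 200 camera calls.

TASK

Get the little wood lathe ready to rough out the square blank: slide the tool rest in close, so that its edge clears the corner of the blank that swings out farthest but by no more than 2.5 mm, and prove it by flicking the headstock handwheel so that the blank, let go, runs on freely by itself for about a full turn without touching the rest. The blank sits off centre by an unknown amount, so feel for it with the rest, and if it strikes in the spin, ease the rest back a little and spin again. Also turn the speed selector to its two-dot mark, and leave the things lying round about where they are.

Things in the scene. Friction and masses are not known exactly. Their poses are not given: they have to be found in the camera images.
- lathe: blue-grey cast-iron bench lathe fixed to the bench; origin on the bench under mid-bed; y axis along the spindle toward the headstock (operator's left), x away from the operator. Spindle axis at x = 0, 165 mm up. Headstock y 77..227, x -58..54, its top slopes from 188 mm at the front up to 224 mm; tailstock y -150..-250, top 215 mm; bed 130 mm deep, 460 mm long; all in this frame
- axis_mid (a point): point on the spindle axis at the middle of the blank's length (y = -25 mm in the lathe's frame), 165 mm up. The pine blank, 50 x 50 x 130 mm, planed and truly square, turns with the spindle, but sits off centre, shifted straight toward one of its corners by 1 to 7 mm, each time otherwise: that corner swings out 36 to 43 mm, each flat lies 25 mm from the axis plus or minus shift/1.41
- handwheel: aluminium handwheel with ten finger lobes on the outer (left) end of the headstock, turning with spindle and blank; 92 mm over the lobes, hollows between them about 7 mm deep, rim 20 mm wide, a red mark; its middle lies at y = 265 mm in the lathe's frame, its rim starts 28 mm from the headstock's end; origin on the spindle axis
- handwheel_center (a point): centre of the handwheel, on the spindle axis, 165 mm above the bench; the top of the lobes is 46 mm above it
- spindle (a joint): angle of spindle, handwheel and blank together, rad, unlimited; grows when the top moves away from the operator (lathe +x); at 0 the blank's sides are level and upright. Turns very easily either way (inertia 0.001 kg m2, slows about 1 rad/s each second), so the rest pressed on the blank turns a flat side to itself (within 0.4 rad) unless it meets a corner head-on
- toolrest (a joint): how far the tool rest is slid in toward the blank along the lathe's x, 0 to 0.050 m; the rest's edge is then 0.066 m minus this from the spindle axis; stiff slide, about 12 N to move, stays where it is left
- rest_edge (a point): the working edge of the tool rest: middle of the side of its 6 mm round steel rod that faces the blank, at the height of the spindle axis; the rod is 110 mm long and parallel to the axis. Its distance from the axis is its x in the lathe's frame, negative on the operator's side
- rest_bar: the steel tool rest on its post, with the rod along its top; it slides with joint toolrest
- rest_knob (a point): centre of the upright black round knob on the outer end of the slide that carries the rest, by which the rest is pushed and pulled: 26 mm in diameter, 40 mm tall, centre 129 mm above the bench, 70 mm from the rest's edge toward the operator; the casting under it is 87 mm high
- selector_grip (a point): centre of the grip of the selector's black bar knob on the headstock's sloping top: bar 42 x 14 mm on a 7 mm high skirt; this point is 28 mm above the panel, 8 mm under the bar's top. The knob's axis is square to the panel, tilted 0.44 rad (25 degrees) from vertical toward the operator. At joint value q the bar's white end points (1.05 - q) rad counter-clockwise of straight away (lathe +x)
- selector (a joint): speed selector, rad, grows clockwise seen from above: clicks at 0 (one dot), 0.7 (two dots), 1.4 (three dots) and 2.1 (four dots), held by a sprung ball that takes about 0.1 N m to pass and pulls the knob home from within 0.25 rad
- spare_block: loose planed pine block, 45 x 154 x 28 mm, lying on the bench; leave it
- pencil: loose red pencil, 171 mm long, lying on the bench; leave it
- tape: loose black and yellow tape measure, 70 x 80 x 51 mm, lying on its side on the bench; leave it

How it is judged:
By the outcome, as a careful person would: the job done as asked, in the order asked, and still so for the second after the job is handed in, with the robot touching nothing.
It also fails if it takes over 67 s, if anything falls off the work surface, if the arm or the gripper's body presses on something with over 40 N, if the wrist force passes 120 N, or if a joint passes its speed limit or range.

## Working session

There is one attempt and no reset: what is moved stays moved. The work goes in short steps, each a Python script; the robot and the scene stay as the last script left them, time stands still between calls to the robot, and variables do not carry over. Pictures are saved under pics/ and viewed, at most 10 in all, crops included, and the job is handed in when it is done.

```bash
ls; mkdir -p pics; python3 - <<'E'
from bench import manip
import cv2,numpy as np
for c in ("scene","side"):
    p,d=manip.grab_frame(c); cv2.imwrite(f"pics/{c}0.png",p[:,:,::-1])
    for n in ("lathe","handwheel","handwheel_center","axis_mid","rest_edge","rest_knob","selector_grip","rest_bar","spare_block","pencil","tape"):
        try: r=manip.look_for(c,n)
        except Exception as e: print(c,n,e); continue
        print(c,n,[(np.round(x["at"],4).tolist(),round(x["confidence"],2)) for x in r[:2]])
print(manip.current_time())
E
```

```text
pics
scene lathe [([0.5695, -0.0573, 0.1313], 0.73), ([0.5681, 0.1174, 0.2257], 0.28)]
scene handwheel [([0.576, 0.2238, 0.1796], 0.78)]
scene handwheel_center [([0.5721, -0.0606, 0.1285], 0.66)]
scene axis_mid [([0.5778, -0.0609, 0.128], 0.75)]
scene rest_edge [([0.5383, -0.0634, 0.1597], 0.62)]
scene rest_knob [([0.5332, -0.0658, 0.1454], 0.91)]
scene selector_grip [([0.5685, 0.1149, 0.2248], 0.72)]
scene rest_bar [([0.538, -0.063, 0.1617], 0.78)]
scene spare_block [([0.3782, -0.1784, 0.0313], 0.6), ([0.5313, -0.065, 0.1428], 0.34)]
scene pencil []
scene tape [([0.4498, 0.4368, 0.0355], 0.83)]
side lathe [([0.5937, -0.0756, 0.1596], 0.88), ([0.3889, -0.1841, 0.0318], 0.49)]
side handwheel [([0.5815, 0.2254, 0.192], 0.79)]
side handwheel_center [([0.5914, -0.0773, 0.1583], 0.96)]
side axis_mid [([0.5923, -0.079, 0.1576], 0.64)]
side rest_edge [([0.5366, -0.0647, 0.1564], 0.92)]
side rest_knob [([0.5325, -0.0687, 0.1203], 0.92)]
side selector_grip [([0.5716, 0.1132, 0.2236], 0.8)]
side rest_bar [([0.538, -0.0646, 0.1577], 0.89)]
side spare_block [([0.3876, -0.1855, 0.0303], 0.56)]
side pencil [([0.538, -0.065, 0.1544], 0.21)]
side tape [([0.4683, 0.4323, 0.0405], 0.67)]
1.2
```

View pics/scene0.png

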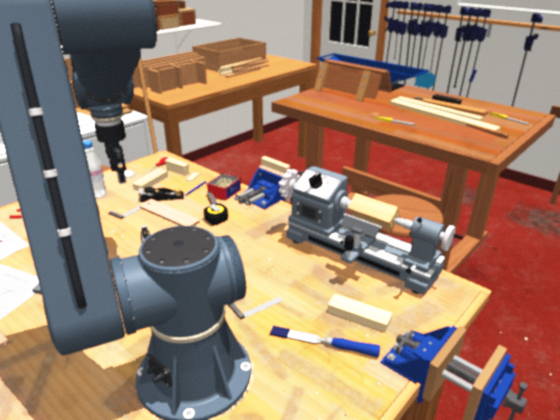

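View pics/side0.png

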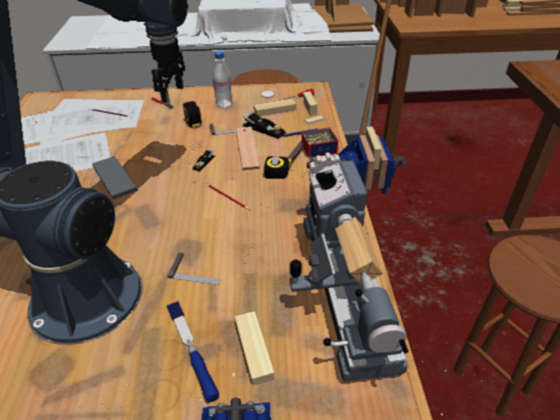

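```bash
cat > h.py <<'E'
from bench import manip
import cv2,numpy as np
def rot(yaw):  # tool down, tool y (closing) at world angle yaw+90deg
    c,s=np.cos(yaw),np.sin(yaw)
    return np.array([[c,s,0],[s,-c,0],[0,0,-1.]])
def cloud(c):
    k=manip.get_calibration(c); p,d=manip.grab_frame(c)
    K,R,t=(np.array(k[n]) for n in("camera_matrix","R","t"))
    v,u=np.mgrid[:d.shape[0],:d.shape[1]]
    X=np.stack([(u-K[0,2])*d/K[0,0],(v-K[1,2])*d/K[1,1],d],-1)
    return p,d,(X-t.ravel())@R
E
python3 - <<'E'
from h import *
np.set_printoptions(precision=3,suppress=True)
print(manip.current_tcp_rot(), [x for x in manip.current_ee_pos()])
k=manip.get_calibration("wrist"); R=np.array(k["R"]);print("cam pos",-R.T@np.array(k["t"]).ravel(),"axis",R[2],"right",R[0],k["camera_matrix"])
for yaw in (0,np.pi/2,-np.pi/2,np.pi):
    print(yaw,manip.inverse_kinematics([0.5,0.03,0.42],rot(yaw)))
p,d,X=cloud("side")
np.save("side.npy",X)
cv2.imwrite("pics/sidecrop.png",cv2.resize(p[140:390,270:430,::-1],None,fx=2.4,fy=2.4,interpolation=cv2.INTER_CUBIC))
for n,uv in dict(knob=(296,268),blank=(355,245),wheel=(320,160),sel=(324,180)).items():
    print(n,X[uv[1],uv[0]])
E
```

```text
[[-0.944  0.33   0.   ]
 [ 0.33   0.944  0.   ]
 [ 0.     0.    -1.   ]] [np.float64(0.1817399075504483), np.float64(0.5190986966393741), np.float64(0.23128745518397903)]
cam pos [0.105 0.545 0.375] axis [ 0.296 -0.104 -0.949] right [ 0.33   0.944 -0.001] [[370.84    0.    277.361]
 [  0.    370.84  210.988]
 [  0.      0.      1.   ]]
0 [-0.033  0.129  1.479 -0.     1.533  1.538]
1.5707963267948966 [-0.033  0.129  1.479 -0.     1.533 -0.033]
-1.5707963267948966 None
3.141592653589793 [-0.033  0.129  1.479 -0.     1.533 -1.604]
knob [ 0.487 -0.075  0.144]
blank [ 0.609 -0.061  0.188]
wheel [0.572 0.226 0.201]
sel [0.566 0.114 0.224]
```

```bash
python3 - <<'E'
from h import *
np.set_printoptions(precision=4,suppress=True)
manip.move_ptp([0.50,0.06,0.42],rot(np.pi))
p,d,X=cloud("wrist"); np.savez("w.npz",p=p,X=X)
cv2.imwrite("pics/w0.png",cv2.resize(p[:,:,::-1],(784,588)))
for n in ("handwheel","blank","rest_edge","rest_knob","selector_grip"):
    try: print(n,[(np.round(x["at"],4),round(x["confidence"],2)) for x in manip.look_for("wrist",n)[:2]])
    except Exception as e: print(n,e)
print(manip.current_time(), manip.current_qpos())
E
```

```text
handwheel [(array([0.5761, 0.2266, 0.1851]), 0.85)]
blank it knows: axis_mid, handwheel, handwheel_center, lathe, pencil, rest_bar, rest_edge, rest_knob, selector, selector_grip, spare_block, spindle, tape, toolrest
rest_edge [(array([ 0.5387, -0.0584,  0.1551]), 0.88)]
rest_knob [(array([ 0.5305, -0.0531,  0.1548]), 0.73)]
selector_grip [(array([0.5709, 0.1217, 0.2265]), 0.71)]
3.6167 [ 0.0276  0.1348  1.4728  0.      1.5342 -1.5437]
```

View pics/w0.png

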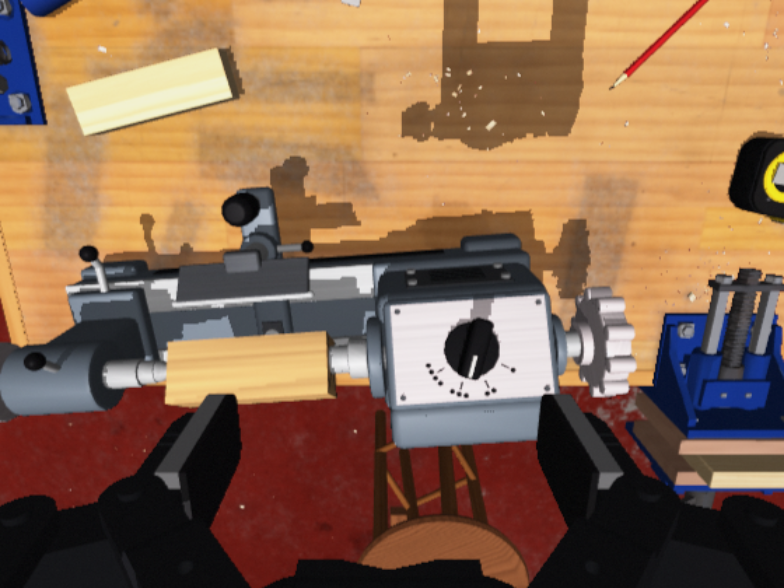

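```bash
cat > fit.py <<'E'
from h import *
np.set_printoptions(precision=4,suppress=True)
f=np.load("w.npz");p=f["p"];X=f["X"]
P=X.reshape(-1,3)
m=(P[:,2]>.180)&(P[:,2]<.27)&(P[:,1]>.02)&(P[:,1]<.195)&(P[:,0]>.5)&(P[:,0]<.68)
H=P[m]
r=cv2.minAreaRect((H[:,:2]*1000).astype(np.float32)); print("headstock",len(H),r)
from scipy.optimize import minimize
# robust rectangle: percentile extents vs yaw
best=min(((lambda q:(np.prod(np.ptp(np.percentile(q,[.5,99.5],axis=0),axis=0)),a,np.percentile(q,[.3,99.7],axis=0)))(H[:,:2]@np.array([[np.cos(a),-np.sin(a)],[np.sin(a),np.cos(a)]])) for a in np.arange(-.2,.2,.005)),key=lambda z:z[0]);print(best)
# blank top
m=(P[:,2]>.165)&(P[:,2]<.23)&(P[:,1]>-.17)&(P[:,1]<.0)&(P[:,0]>.5)
c=p.reshape(-1,3)[m].astype(int); B=P[m]; wood=(c[:,0]>c[:,2]+50); B=B[wood]
r=cv2.minAreaRect((B[:,:2]*1000).astype(np.float32)); print("blank",len(B),r,B[:,2].min(),B[:,2].max())
# wheel
m=(P[:,2]>.13)&(P[:,2]<.23)&(P[:,1]>.205)&(P[:,1]<.26)&(P[:,0]>.5)&(P[:,0]<.68); W=P[m]
print("wheel",np.percentile(W,[1,50,99],axis=0)); T=W[W[:,2]>.195];print(np.percentile(T,[1,50,99],axis=0))
# knob
m=(P[:,2]>.12)&(P[:,2]<.16)&(P[:,1]>-.13)&(P[:,1]<-.03)&(P[:,0]>.43)&(P[:,0]<.515); N=P[m]
print("knob",len(N),np.percentile(N,[2,50,98],axis=0))
T=N[N[:,2]>.142]; print(np.percentile(T,[2,50,98],axis=0))
# selector white line
m=(P[:,2]>.21)&(P[:,1]>.08)&(P[:,1]<.15)&(P[:,0]>.53)&(P[:,0]<.62)
c=p.reshape(-1,3)[m].astype(int);S=P[m]
blk=S[c.max(1)<60];print("sel",len(blk),np.percentile(blk,[2,50,98],axis=0))
k=cv2.resize(p[200:330,260:420,::-1],None,fx=4.5,fy=4.5,interpolation=cv2.INTER_CUBIC);cv2.imwrite("pics/sel.png",k)
E
python3 fit.py
```

```text
headstock 13206 ((596.4841918945312, 111.6402359008789), (108.58992004394531, 170.02037048339844), 4.357590675354004)
(np.float64(0.01704879392578841), np.float64(0.07500000000000023), array([[ 0.5493, -0.0149],
       [ 0.656 ,  0.1492]]))
blank 4769 ((614.72412109375, -58.709739685058594), (64.46237182617188, 120.85897827148438), 4.794990062713623) 0.1652858364327703 0.200930980638235
wheel [[0.5455 0.2069 0.1371]
 [0.5802 0.2268 0.1852]
 [0.6296 0.2442 0.2116]]
[[0.561  0.2234 0.1954]
 [0.5857 0.2326 0.2024]
 [0.6175 0.2454 0.212 ]]
knob 517 [[ 0.4726 -0.0733  0.1218]
 [ 0.483  -0.0596  0.1466]
 [ 0.4958 -0.0507  0.15  ]]
[[ 0.4736 -0.0736  0.1427]
 [ 0.484  -0.0619  0.1479]
 [ 0.496  -0.0515  0.15  ]]
sel 1107 [[0.5464 0.1014 0.2106]
 [0.5705 0.118  0.2326]
 [0.6003 0.1378 0.2474]]
```

View pics/sel.png

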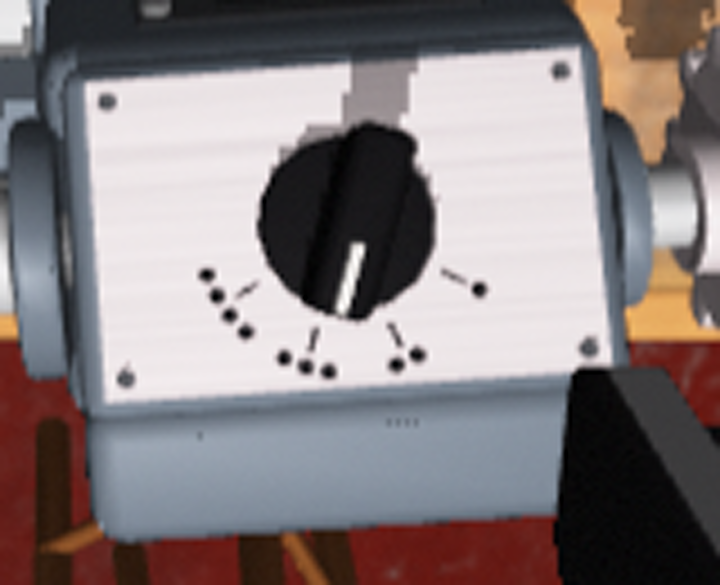

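```bash
cat >> h.py <<'E'
A=0.078; LX=np.array([np.cos(A),np.sin(A),0]); LY=np.array([-np.sin(A),np.cos(A),0])
O=0.605*LX-0.0776*LY
def W(x,y,z): return O+x*LX+y*LY+np.array([0,0,z])
def L(p): q=np.asarray(p)-O; return np.array([q@LX,q@LY,p[2]])
def force(): return np.array(manip.current_force())@LX
RK=rot(A+np.pi/2)
E
python3 - <<'E'
from h import *
np.set_printoptions(precision=4,suppress=True)
P=np.load("w.npz")["X"].reshape(-1,3); Q=np.stack([(P-O)@LX,(P-O)@LY,P[:,2]],1)
for a in range(-160,-40,10):
    m=(Q[:,0]*1e3>a)&(Q[:,0]*1e3<a+10)
    print(a,[(lambda s:round(float(s.max()),3) if len(s) else 0)(Q[m&(Q[:,1]*1e3>b)&(Q[:,1]*1e3<b+10)][:,2]) for b in range(-60,40,10)])
k=W(-.1265,-.0235,.112)
manip.set_gripper(0.55,60)
manip.move_ptp(k+[0,0,.07],RK)
print(manip.current_ee_pos()-(k+[0,0,.07]),manip.current_force())
manip.move_l(k,max_speed=.1); print("down",manip.current_force(),L(manip.current_ee_pos()))
manip.set_gripper(0.0,60); print(manip.current_grip_width(),manip.current_grip_force(),manip.current_force(),L(manip.current_ee_pos()),manip.current_time())
E
```

```text
-160 [0.003, 0.003, 0.003, 0.003, 0.003, 0.003, 0.003, 0.004, 0.003, 0.003]
-150 [0.003, 0.003, 0.003, 0.004, 0.002, 0.003, 0.003, 0.002, 0.003, 0.003]
-140 [0.003, 0.003, 0.149, 0.15, 0.15, 0.089, 0.002, 0.003, 0.004, 0.003]
-130 [0, 0, 0.15, 0.151, 0.151, 0.088, 0.003, 0.003, 0.487, 0.502]
-120 [0, 0, 0.147, 0.15, 0.149, 0.088, 0.002, 0.003, 0.488, 0.501]
-110 [0, 0, 0.09, 0.089, 0.09, 0.088, 0.003, 0.003, 0.003, 0.491]
-100 [0, 0, 0.155, 0.155, 0.156, 0.155, 0.003, 0.003, 0.004, 0.003]
-90 [0.154, 0.154, 0.156, 0.156, 0.157, 0.155, 0.154, 0.154, 0.153, 0.15]
-80 [0.163, 0.162, 0.163, 0.163, 0.162, 0.163, 0.163, 0.163, 0.162, 0.16]
-70 [0.17, 0.17, 0.17, 0.169, 0.17, 0.17, 0.17, 0.17, 0.17, 0.169]
-60 [0.17, 0.17, 0.17, 0.17, 0.171, 0.17, 0.17, 0.17, 0.171, 0.17]
-50 [0, 0, 0, 0, 0, 0, 0, 0.072, 0.073, 0.073]
[0.0006 0.0001 0.0007] [1.0674 0.7753 0.0394]
down [ 0.2202 -0.0838  0.4898] [-0.1261 -0.0236  0.1125]
0.2820755304011768 58.8373120687902 [0.2013 1.3213 6.2241] [-0.1257 -0.0236  0.113 ] 6.4
```

```bash
python3 - <<'E'
from h import *
p0=np.array(manip.current_ee_pos()); x=0
manip.move_l(p0-.005*LX,max_speed=.04); print(force(),L(manip.current_ee_pos())[0])
x=-.005
while x>-.016:
    x-=.001; manip.move_l(p0+x*LX,max_speed=.03); f=force(); e=L(manip.current_ee_pos())[0]
    print(round(x,4),round(f,1),round(e*1e3,2), round(manip.current_grip_width(),4))
    if abs(f)>32: break
print(manip.current_time(),manip.current_force())
E
```

```text
6.363276010250128 -0.1298828817463526
-0.006 10.4 -130.37 0.2797
-0.007 11.1 -131.17 0.2757
-0.008 10.4 -132.16 0.2774
-0.009 11.1 -133.11 0.2816
-0.01 11.8 -134.11 0.2809
-0.011 11.5 -135.1 0.2765
-0.012 15.7 -135.36 0.2804
-0.013 23.0 -135.36 0.2792
-0.014 29.6 -135.37 0.2774
-0.015 37.3 -135.41 0.2798
9.1583 [ 36.71712248   8.37769761 -32.19482127]
```

```bash
cat >> h.py <<'E'
Z0=-.13536
def edge(): return .066-(L(manip.current_ee_pos())[0]-Z0)
E
python3 - <<'E'
from h import *
p=np.array(manip.current_ee_pos()); p=p+(-.1355-L(p)[0])*LX; p[2]=.112
manip.move_l(p+.021*LX,max_speed=.06); print(force(),edge())
x=.021
while x<.047:
    x+=.001; manip.move_l(p+x*LX,max_speed=.04); f=force()
    print(round(x,4),round(f,1),round(edge()*1e3,2))
    if abs(f)>28: break
manip.dwell(.3);print(manip.current_time(),manip.current_force(),edge())
E
```

```text
-5.221580713419021 0.04518108555538716
0.022 -9.4 44.86
0.023 -10.9 44.1
0.024 -10.1 43.16
0.025 -11.5 42.18
0.026 -11.1 41.19
0.027 -11.4 40.16
0.028 -11.2 39.18
0.029 -12.2 38.19
0.03 -11.1 37.18
0.031 -10.8 36.18
0.032 -11.4 35.18
0.033 -11.4 34.18
0.034 -10.5 33.19
0.035 -11.1 32.2
0.036 -11.6 31.17
0.037 -11.4 30.18
0.038 -11.1 29.18
0.039 -11.2 28.18
0.04 -10.9 27.21
0.041 -11.2 26.17
0.042 -11.2 25.19
0.043 -11.9 24.31
0.044 -11.3 23.21
0.045 -12.1 22.18
0.046 -11.5 21.17
0.047 -11.6 20.35
16.5417 [-12.0267796   -0.94011196  16.33392967] 0.02034278834234486
```

```bash
python3 - <<'E'
from h import *
p=np.array(manip.current_ee_pos()); p=p+(-.1355-L(p)[0])*LX; p[2]=.112
x=.047
while x<.0515:
    x+=.0007; manip.move_l(p+x*LX,max_speed=.04); f=force()
    print(round(x,4),round(f,1),round(edge()*1e3,2),round(manip.current_grip_width(),3))
    if abs(f)>25: break
print(manip.current_time(),manip.current_force(),edge())
p_,d,X=cloud("side"); q=p_[160:330,250:420,::-1]
p2,d,X=cloud("wrist"); a=cv2.resize(q,(500,500)); b=cv2.resize(p2[:,:,::-1],(500,375)); 
cv2.imwrite("pics/feel.png",np.hstack([cv2.resize(q,(375,375)),b[:, :425]]))
E
```

```text
0.0477 -16.6 20.28 0.277
0.0484 -20.7 20.25 0.277
0.0491 -25.1 20.22 0.28
17.2917 [-24.9846791   -2.4096927   25.25916613] 0.020222588074714706
```

View pics/feel.png

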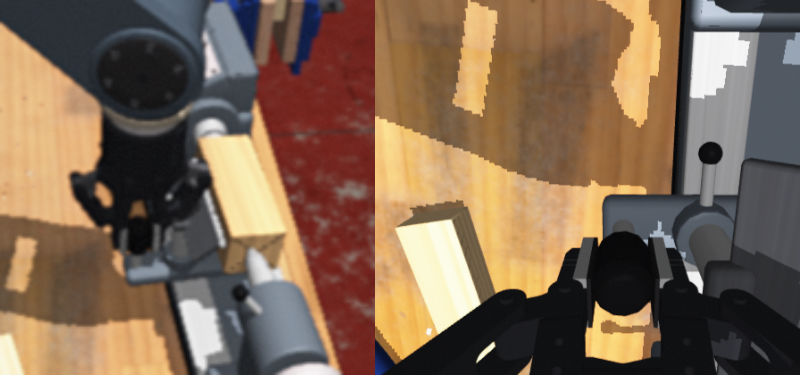

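```bash
cat > back.py <<'E'
from h import *
import sys
def back(t):
    p=np.array(manip.current_ee_pos()); c=p.copy(); c[2]=.112
    for i in range(4):
        e=t-edge()
        if abs(e)<.00015: break
        c=c-e*LX; manip.move_l(c,max_speed=.06); manip.dwell(.1)
        print(round(edge()*1e3,2),round(force(),1))
def release():
    manip.set_gripper(0.42); p=np.array(manip.current_ee_pos()); print("rel",manip.current_force(),L(p))
    manip.move_l(p+[0,0,.13],max_speed=.2)
E
python3 - <<'E'
from back import *
back(.04325); release(); print(manip.current_time())
for y in (A+np.pi,A+np.pi/2): print(manip.inverse_kinematics(W(-.06,.268,.25),rot(y)),manip.inverse_kinematics(W(.09,.268,.206),rot(y)))
# knob check from side cam
p,d,X=cloud("side");Q=(X-O);Q=np.stack([Q@LX,Q@LY,X[...,2]],-1).reshape(-1,3)
m=(abs(Q[:,1]+.025)<.02)&(Q[:,2]>.165)&(Q[:,2]<.175)&(Q[:,0]<-.0425+.004)&(Q[:,0]>-.07)
print(np.percentile(Q[m],[2,50,98],axis=0))
E
```

```text
41.89 5.1
42.63 8.9
43.0 10.8
43.12 11.4
rel [ 0.3768412  -0.29477307  0.03283068] [-0.11509045 -0.02374602  0.11203258]
20.2
[ 3.33468086e-01  3.82321319e-01  1.55760222e+00 -4.44089210e-16
  1.20166912e+00 -1.31532824e+00] [ 2.80822500e-01  6.91631857e-01  1.16654522e+00 -4.44089210e-16
  1.28341558e+00 -1.36797383e+00]
[ 3.33468086e-01  3.82321319e-01  1.55760222e+00 -4.44089210e-16
  1.20166912e+00  2.55468086e-01] [ 2.80822500e-01  6.91631857e-01  1.16654522e+00 -4.44089210e-16
  1.28341558e+00  2.02822500e-01]
[[-0.0535411  -0.04434559  0.16515477]
 [-0.0477118  -0.02581423  0.16766058]
 [-0.04328366 -0.00568168  0.17078829]]
```

```bash
python3 - <<'E'
from back import *
p=W(Z0+.066-.0431,-.0237,.112)
manip.move_l(p,max_speed=.2); print("pre",edge(),force())
manip.set_gripper(0.0,60); manip.dwell(.1); print("gripped",edge(),force())
back(.0432)
# relax: command toward actual+ so that force ~0
c=np.array(manip.current_ee_pos())
for i in range(3):
    f=force(); print("f",f,edge())
    if abs(f)<2.5: break
    c=c+(f/7000*.0 if i==0 else f/6000)*LX; c[2]=.112; manip.move_l(c,max_speed=.04); manip.dwell(.1)
print("end",force(),edge()); release(); print(manip.current_time())
E
```

```text
pre 0.04276248110938592 0.44467733762744804
gripped 0.04276148708940539 -3.346736448700932
42.75 -1.7
42.77 0.9
42.77 3.4
42.78 6.6
f 6.551118270671597 0.042782821363481924
f -4.138463012303919 0.0425762897975443
f -0.08225002592956542 0.04260658932618773
end -0.08225002592956542 0.04260658932618773
rel [-0.45008716  0.34025325 -0.68388734] [-0.11290508 -0.02398207  0.11201847]
24.5833
```

```bash
cat > spin.py <<'E'
from h import *
def spin(z=.206,v=.2,n=50):
    manip.set_gripper(0.0,40)
    s=W(-.06,.268,z)
    manip.move_ptp(s+[0,0,.07],RK); manip.move_l(s,max_speed=.25); print("at start",manip.current_force(),manip.current_time())
    k=manip.get_calibration("side")
    g0,_,_=cloud("side")
    manip.move_l(W(.12,.268,z),max_speed=v); t0=manip.current_time()
    print("after",manip.current_force(),t0)
    out=[];ims=[]
    for i in range(n):
        t=manip.current_time(); p,d,X=cloud("side"); Q=np.stack([(X-O)@LX,(X-O)@LY,X[...,2]],-1)
        m=(abs(Q[...,1]+.045)<.02)&(abs(Q[...,0])<.05)&(Q[...,2]>.1)&(Q[...,2]<.215)
        zz=Q[m]; zt=np.percentile(zz[:,2],99) if len(zz) else 0
        out.append((t-t0,zt-.165,zz[:,0].min() if len(zz) else 0)); ims.append(p)
    np.savez("spin.npz",o=np.array(out),ims=np.array(ims))
    d=[0]+[np.abs(ims[i].astype(int)-ims[i-1])[180:290,320:390].mean() for i in range(1,n)]
    for o,dd in zip(out,d): print("%.2f %.1f %.1f %.1f"%(o[0],o[1]*1e3,o[2]*1e3,dd))
E
python3 -c "
from spin import *
spin()"
```

```text
at start [-0.29277889 -0.12111739  0.039113  ] 26.5917
after [-0.47118664  0.16372042 -0.68649536] 27.6917
0.00 36.8 -49.9 0.0
0.05 35.2 -50.0 8.8
0.10 29.6 -50.0 7.3
0.15 24.1 -49.9 7.7
0.20 27.5 -49.8 8.0
0.25 29.3 -49.7 10.0
0.30 29.6 -49.8 8.4
0.35 27.0 -50.0 7.7
0.40 24.5 -49.9 7.6
0.45 31.0 -49.9 8.0
0.50 34.7 -50.0 9.3
0.55 36.8 -49.9 8.4
0.60 35.8 -49.9 8.7
0.65 33.1 -50.0 9.2
0.70 37.1 -50.0 8.3
0.75 40.5 -49.8 8.7
0.80 43.1 -50.0 8.3
0.85 42.0 -50.0 7.6
0.90 38.5 -50.0 8.2
0.95 33.6 -49.9 8.1
1.00 34.5 -50.0 7.0
1.05 36.5 -49.9 8.0
1.10 36.5 -49.9 8.0
1.15 34.7 -50.0 6.8
1.20 31.2 -49.9 6.1
1.25 26.0 -49.8 6.1
1.30 24.6 -49.9 6.2
1.35 27.5 -49.9 6.9
1.40 29.5 -49.9 8.0
1.45 29.8 -50.0 7.4
1.50 29.7 -50.0 6.4
1.55 26.7 -49.7 6.1
1.60 24.3 -49.9 6.1
1.65 26.1 -49.7 5.7
1.70 30.3 -49.6 6.6
1.75 33.5 -49.8 7.0
1.80 35.9 -49.9 6.9
1.85 36.7 -49.9 6.3
1.90 36.4 -49.9 6.3
1.95 35.7 -49.7 6.6
2.00 33.2 -50.0 6.6
2.05 33.9 -49.9 6.2
2.10 37.3 -49.9 5.9
2.15 39.5 -50.0 6.2
2.20 42.3 -49.9 5.9
2.25 42.6 -49.9 5.7
2.30 42.7 -50.0 5.4
2.35 41.8 -49.9 5.2
2.40 40.6 -50.0 5.2
2.45 37.8 -49.9 5.3
```

```bash
cat > sel.py <<'E'
from h import *
np.set_printoptions(precision=4,suppress=True)
th=.4363; Zu=np.array([0,0,1.]); n=-np.sin(th)*LX+np.cos(th)*Zu; e1=np.cos(th)*LX+np.sin(th)*Zu
def att(a,sgn=-1):
    u=np.cos(a)*e1+np.sin(a)*LY; z=-n; x=sgn*u; return np.stack([x,np.cross(z,x),z],1)
f=np.load("w.npz");p=f["p"].reshape(-1,3).astype(int);X=f["X"].reshape(-1,3)
w0=W(-.0195,.152,.206); R=X-w0
C=np.stack([R@e1,R@LY,R@n],1)
m=(abs(C[:,0])<.036)&(abs(C[:,1])<.065)&(p.min(1)>150)&(abs(C[:,2])<.02); print("panel h",np.percentile(C[m][:,2],[5,50,95]))
m=(abs(C[:,:2])<.035).all(1)&(C[:,2]>.028)&(C[:,2]<.045); T=C[m]
r=cv2.minAreaRect((T[:,:2]*1000).astype(np.float32)); print("bar",len(T),r,np.percentile(T,[2,50,98],axis=0))
m=(abs(C[:,:2])<.035).all(1)&(C[:,2]>.003)&(p.max(1)<60);T=C[m]; print("all black",np.percentile(T,[2,50,98],axis=0))
E
python3 - <<'E'
from sel import *
g=w0+.013*n
for s in (-1,1):
    for a in (-.35,.35): print(s,a,manip.inverse_kinematics(g,att(a,s)),manip.inverse_kinematics(g+.08*n,att(a,s)))
E
```

```text
panel h [0.001  0.0023 0.0036]
bar 669 ((0.4965076446533203, 1.1606931686401367), (14.168113708496094, 42.4560432434082), 69.66278839111328) [[-0.0185 -0.0103  0.0308]
 [ 0.0006  0.0005  0.0373]
 [ 0.0195  0.0116  0.0393]]
all black [[-0.0136 -0.0235  0.008 ]
 [ 0.0306 -0.0091  0.2706]
 [ 0.0349  0.0157  0.3062]]
-1 -0.35 [ 0.1374  0.2613  1.8826 -0.047   0.5626 -1.1272] [ 0.1419  0.1096  1.8734 -0.0408  0.7234 -1.1322]
-1 0.35 [ 0.1374  0.2613  1.8826 -0.047   0.5626 -1.8272] [ 0.1419  0.1096  1.8734 -0.0408  0.7234 -1.8322]
1 -0.35 [ 0.1374  0.2613  1.8826 -0.047   0.5626  2.0144] [ 0.1419  0.1096  1.8734 -0.0408  0.7234  2.0094]
1 0.35 [ 0.1374  0.2613  1.8826 -0.047   0.5626  1.3144] [ 0.1419  0.1096  1.8734 -0.0408  0.7234  1.3094]
```

```bash
python3 - <<'E'
from sel import *
c=w0+.0005*e1+.0012*LY
a0=-.352
e=np.array(manip.current_ee_pos()); manip.move_l(e+[0,0,.08],max_speed=.25)
manip.set_gripper(.5,50)
manip.move_ptp(c+.09*n,att(a0)); print(manip.current_time())
manip.move_l(c+.015*n,max_speed=.12); print("down",manip.current_force())
manip.set_gripper(0.,50); print("grip",manip.current_grip_width(),manip.current_force(),manip.current_ft_torque())
for a in np.linspace(a0,a0+.70,6)[1:]:
    manip.move_l(c+.015*n,att(a),max_speed=.1); print(a,manip.current_force(),np.array(manip.current_ft_torque())@n)
manip.set_gripper(.5); print(manip.current_force())
manip.move_l(c+.13*n,max_speed=.2); print(manip.current_time())
p,d,X=cloud("wrist"); cv2.imwrite("pics/w1.png",p[:,:,::-1])
p2,d,X=cloud("side"); cv2.imwrite("pics/s1.png",np.hstack([cv2.resize(p2[140:340,270:430,::-1],None,fx=2.1,fy=2.1),p[:,100:520,::-1]]))
E
```

```text
panel h [0.001  0.0023 0.0036]
bar 669 ((0.4965076446533203, 1.1606931686401367), (14.168113708496094, 42.4560432434082), 69.66278839111328) [[-0.0185 -0.0103  0.0308]
 [ 0.0006  0.0005  0.0373]
 [ 0.0195  0.0116  0.0393]]
all black [[-0.0136 -0.0235  0.008 ]
 [ 0.0306 -0.0091  0.2706]
 [ 0.0349  0.0157  0.3062]]
32.3417
down [ 0.6389 -0.4783  0.1085]
grip 0.15065934244558196 [-2.1765  4.8175  4.8929] [0.6047 0.3433 0.284 ]
-0.212 [-2.4664  5.7304  4.6985] -0.2571843149340413
-0.07200000000000001 [-3.2148  6.1917  4.5763] 0.018783399980088548
0.06799999999999995 [-3.955   5.866   4.9702] 0.059819593193745524
0.20799999999999996 [-2.9141  5.3681  5.6612] 0.03410497665128079
0.348 [-3.3042  5.4335  5.6482] 0.04106277724678569
[ 0.4076  1.5915 -0.1403]
36.0583
```

View pics/s1.png

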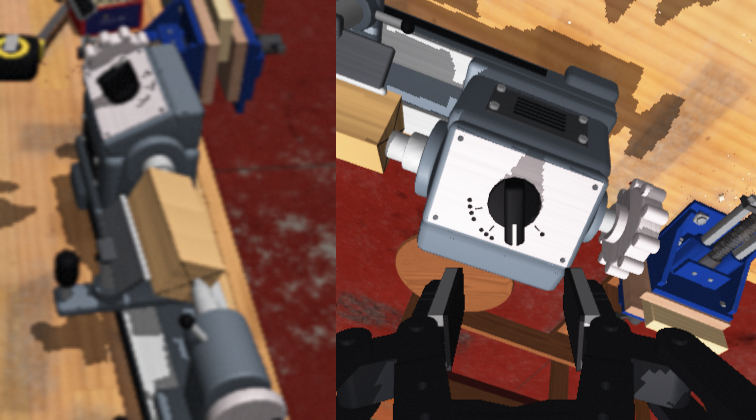

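```bash
python3 -c "
from bench import manip
print(manip.sign_off(), manip.current_time())"
```

```text
the job is handed in; nothing more can be done
the job is handed in; nothing more can be done
```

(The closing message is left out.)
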